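# Load a brass die under the spring clip of its holder

## Robot

A 7-joint arm with a two-finger parallel gripper is mounted at the origin on a cart in front of the work surface, level with it; the furniture and walls round the work are solid. World frame = base frame: x ahead of the robot, y to its left, z up, the work surface at z = 0. Lengths are in m, angles in rad, forces in N, time in s.
With the tool pointing down it reaches from about 0.35 to 0.9 m from the base axis. Payload 19.9 kg.
Tool frame: the origin (TCP) lies at the very end of the fingers, on their centre line; the grasp point (between the pads) lies 19 mm behind it; z points along the fingers, y is the line along which they close (so a half turn about z gives the same grasp; the last joint's range is limited). The gripper opens to 94 mm and grips with 3 to 60 N. Pads are 16 mm wide; open, the fingers measure 119 mm over their backs; the gripper's body (75 mm by 177 mm) begins 78 mm behind the grasp point.
Start: joints at [1.065, 0.417, -0.01, 1.614, 0.005, 1.111, -0.053], TCP at [0.28, -0.559, 0.184] pointing down, gripper open.
Joint ranges: [-2.81, 2.81], [-0.39, 2.02], [-1.27, 1.25], [0.06, 2.57], [-1.19, 4.33], [0.19, 2], [-2.82, 2.82]. Speed limits (rad/s): [1.89, 1.89, 2.39, 2.39, 3.01, 3.01, 3.01].

## Interface

Orientations are given as a rotation vector (axis times angle).
In Python, from rig import status, eyes, order gives the robot as it stands.
- The arm moves only by the shell command python3 -m jog 'ROWS' [OPENING]. ROWS is JSON, a list of rows, each an object with "delta_pos": the shift along the world's x, y, z in cm, a list of three; "dr": the turn, a rotation vector about the world's x, y, z in degrees, a list of three. In form: [{"delta_pos": [dx, dy, dz], "dr": [wx, wy, wz]}, ...]. A call has 1 to 5 rows; each row is the pose to reach, as a shift and turn from the pose commanded when the call began; what a row does not reach only later rows make up. A row lasts 1/12 s, in which the tool goes at most 41.7 mm and 7.16 degrees, less where a joint would pass 70% of its speed; a pose out of reach is approached as far as the arm can. A call with a gripper value outside its range is refused whole. OPENING is the finger opening in cm, from 0 to 9.4, set as the call begins (- or left out, the last holds). The fingers move at their own pace and stop on an object; the grip force is fixed at half the most. Time passes only in rows, so rows that repeat a pose let the fingers close. It gives the time, the measured TCP pose, the force, the opening and the grip force at its end, in the units of the state.
- status.observe(): the state, without advancing time (a new reading comes with each control period).
- eyes.capture(name): name is "scene" or "top"; returns the picture (480x640x3 uint8, blue, green, red); there is no depth.
- eyes.camera_model(name): a dict with "fov_y" (degrees; the focal length in pixels is half the picture's height over the tangent of half this angle, whatever the lens; pixels are square), "cx", "cy" (the principal point, pixels), "k1" (the pictures are not rectified: a ray, as slopes to the right and down, at radius r is drawn at 1 + k1 r^2 times it, then the intrinsics apply), "R" (3x3) and "t" (3): a world point X has camera coordinates R X + t. Camera axes: x right, y down, z forward; pixel columns grow to the right and rows downward; lengths in m; the calibration is good to about 2 mm. A picture is of the moment at which its call begins. camera_model takes no time and is no camera call.
- order.close_job(): hands the job in; it is judged then, once.
The state is a dict: "time": time; "joint_pos": joint angles; "qd": joint speeds; "joint_torque": joint torques, N m; "eef_pos": TCP position; "ee_rot": TCP orientation; "wrist_force": force on the tool from outside, world axes, zero at the start; "ft_torque": the same for the moment, N m; "opening": finger opening in m; "finger_force": force on a finger pad.
Only numpy, scipy, OpenCV 4.12 (cv2) and the standard library are available. Lean on these libraries where they do the work, as an engineer would, in place of code of your own. Each camera call takes 0.05 s, during which the arm holds its last target. There are 200 camera calls.

## Task

Load the brass die into its holder without gripping or lifting it: press the long tail plate of the spring clip down with one fingertip so that the clip's lip rises, and while you keep it down push the die along its channel with the other fingertip, under the lip and fully home against the end stop. Then let the clip close on the die and move clear. Leave the tin, the jar and the small round anvil round the holder where they stand.

Things in the scene. Friction and masses are not known exactly. Their poses are not given: they have to be found in the camera images.
- holder: Die holder screwed to the bench; its place and yaw differ between episodes. Origin on the bench; z up; +x is the way the die is pushed. Grey bed x -74..74, y -62..22 mm, top at z = 12 mm. Die channel along x, centred on y = -30 mm, 43 mm wide between aluminium rails (tops at z = 18 mm), open to -x.
- stop_face (a point): Foot of the end stop's face at the far end of the channel: x = 55, y = -30, z = 12 mm in the holder frame; axes as the holder's. The stop is 11 mm high; the die is home when its front face meets it.
- clip_hinge (a point): Middle of the clip's hinge, which runs along holder x (x = 0, y = 5, z = 26 mm in the holder frame), between the channel and the tail plate. Barrel radius 6 mm, held by two ears at x = -58 and 56 mm, tops at z = 33 mm: it stays between the two fingers.
- clip (a joint): Spring clip angle, rad: 0 at rest, lip 4 mm over the bed (die is 10 mm); about 0.17 lip resting on the die; from 0.2 the die passes freely; 0.36 hard stop. 1 mm down at the tail's middle opens about 0.028. It springs back when released. Force at the tail's middle: 1.2 N to start, 6 N at 0.25, 8 N at the hard stop.
- clip_pad (a point): Middle of the upper face of the clip's steel tail plate, to be pressed; moves and tilts with the clip. Plate 97 mm along holder x (-85..12 mm) by 28 mm, over bare bench beside the bed, middle near y = 41 mm. At rest 26 mm above the bench, sloping up outwards; at joint 0.25 level and 17 mm up; at 0.33, 14 mm up. A fingertip can slide along it in x while holding it down.
- clip_lip (a point): Middle of the underside of the clip's round lip, a steel rod of radius 4 mm, 20 mm long (holder x 26..46 mm, y = -30 mm), on an arm from the hinge; it rises as the tail is pressed. With the fingertips 14 to 18 mm above the bench, one holds the tail down far enough and the other, 2 to 6 mm over the bed, is level with the die's rear face.
- die_centre (a point): Centre of the brass die, a flat block 50 (x) x 40 (y) x 10 mm, about 0.17 kg, a small disc mark on top. It lies loose on the bed in the channel (centre at z = 17 mm) before the lip, x along the channel; its rear face is 25 mm behind this point. Fully home this point is at x = 30, y = -30 mm in the holder frame.
- rivet_tin: Round tin, 67 mm diameter, 32 mm high, standing beyond the holder; to be left alone. Origin at the centre of its underside.
- round_anvil: Small round steel setting anvil, 39 mm diameter, 10 mm high, lying beside the holder on its channel side; to be left alone. Origin at the centre of its underside.
- dye_jar: Small dark jar with screw cap, 32 mm diameter, 52 mm high, standing beyond the holder; to be left alone. Origin at the centre of its underside.
Things that resemble listed ones, but are neither listed nor needed, are in the scene too. There is more than one size of the part that bears die_centre; the job needs the larger.

How it is judged:
By the outcome, as a careful person would: the job done as asked, in the order asked, and still so for the second after the job is handed in, with the robot touching nothing.
It also fails if it takes over 32 s, if anything falls off the work surface, if the arm or the gripper's body presses on something with over 40 N, if the wrist force passes 120 N, or if a joint passes its speed limit or range.

## Working session

There is one attempt and no reset: what is moved stays moved. The work goes in short steps, Python scripts to look and compute and a shell command to move; the robot and the scene stay as the last step left them, time stands still between calls to the robot, and variables do not carry over. Pictures are saved under pics/ and viewed, at most 10 in all, crops included, and the job is handed in when it is done.

```bash
mkdir -p pics; ls
cat > h.py <<'E'
import numpy as np,cv2
from rig import status,eyes,order
def ray(n,px):
    m=eyes.camera_model(n);f=240/np.tan(np.radians(m['fov_y'])/2)
    d=np.array([(px[0]-m['cx'])/f,(px[1]-m['cy'])/f]);u=d.copy()
    for _ in range(30):u=d/(1+m['k1']*(u@u))
    R=np.array(m['R']);t=np.array(m['t']);return -R.T@t,R.T@np.array([u[0],u[1],1])
def onz(n,px,z):
    c,d=ray(n,px);return c+d*(z-c[2])/d[2]
def proj(n,X):
    m=eyes.camera_model(n);f=240/np.tan(np.radians(m['fov_y'])/2)
    p=np.array(m['R'])@np.array(X)+np.array(m['t']);u=p[:2]/p[2];u=u*(1+m['k1']*(u@u))
    return u*f+[m['cx'],m['cy']]
E
python3 - <<'E'
from h import *
np.set_printoptions(precision=4,suppress=True)
for n in("scene","top"):
    cv2.imwrite(f'pics/{n}0.png',eyes.capture(n));m=eyes.camera_model(n);print(n,m['fov_y'],m['k1'],ray(n,(320,240)))
s=status.observe();print(s)
E
```

```text
pics
scene 51.95622383201509 0.026329376568546174 (array([0.2424, 0.2153, 0.7211]), array([ 0.4387, -0.4687, -0.7667]))
top 45.21181942836812 -0.1391784575210416 (array([ 0.5633, -0.1911,  0.9022]), array([ 0.0584, -0.0073, -0.9984]))
{'time': 0.1, 'joint_pos': array([ 1.0645,  0.4179, -0.0103,  1.6141,  0.0047,  1.1107, -0.053 ]), 'qd': array([-0.0009, -0.0008,  0.0002, -0.0017, -0.0001, -0.0005, -0.0004]), 'joint_torque': array([  0.0009, -85.2583,   0.6402, -42.6698,  -0.0488,   0.0164,
         0.0001]), 'eef_pos': array([ 0.28  , -0.5584,  0.1833]), 'ee_rot': array([-3.0561, -0.7233,  0.0005]), 'wrist_force': array([-0.2619, -0.6557,  0.627 ]), 'ft_torque': array([-0.0134,  0.0416,  0.0633]), 'finger_force': 0.0, 'opening': 0.09366739107808367}
```

View pics/scene0.png

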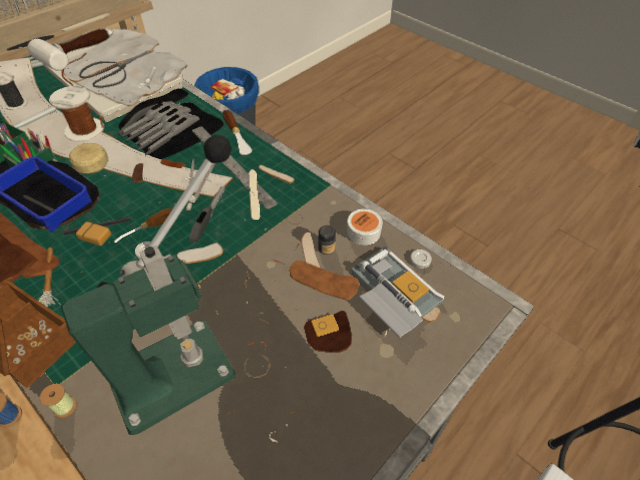

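View pics/top0.png

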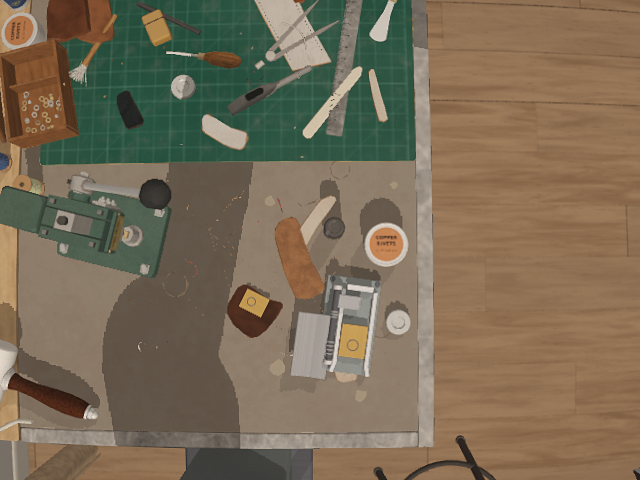

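The top view shows the holder around (350,325): die at (352,343), tail plate at (310,345), lip near (350,300), and the stop at the upper end. The small die is a decoy at (255,302). Next I'll zoom in.

Run:
```python
from h import *
np.set_printoptions(precision=4,suppress=True)
im=cv2.imread('pics/top0.png');c=im[265:390,275:420]
cv2.imwrite('pics/top0c.png',cv2.resize(c,None,fx=4.8,fy=4.8,interpolation=cv2.INTER_CUBIC))
hsv=cv2.cvtColor(im,cv2.COLOR_BGR2HSV)
m=cv2.inRange(hsv,(15,110,120),(30,255,255));m[:,:330]=0;m[:318]=0;m[390:]=0;m[:,375:]=0
cs=max(cv2.findContours(m,0,2)[0],key=cv2.contourArea);r=cv2.minAreaRect(cs);b=cv2.boxPoints(r)
B=np.array([onz('top',p,.022) for p in b]);print(r,B,B.mean(0))
```

```text
((352.6702575683594, 340.72271728515625), (26.6309871673584, 32.71051788330078), 7.594643592834473) [[ 0.439  -0.2228  0.022 ]
 [ 0.4884 -0.2297  0.022 ]
 [ 0.4826 -0.27    0.022 ]
 [ 0.4332 -0.2631  0.022 ]] [ 0.4608 -0.2464  0.022 ]
```

View pics/top0c.png

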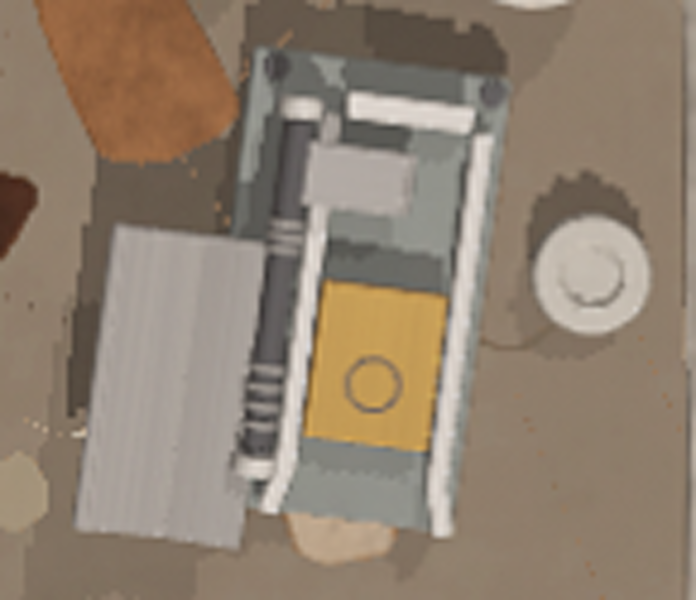

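The zoomed view gives bed corners at (257,47) and (510,75), the stop at about (350–475, 92–133), and die corners at (325,282), (447,297), (430,452) and (305,437). Holder +x is roughly world +x, with yaw near -8°.

Run:
```python
from h import *
from scipy.optimize import least_squares
np.set_printoptions(precision=4,suppress=True)
g=lambda x,y:(275+x/4.8-.4,265+y/4.8-.4)
pts=[((257,47),.012,74,22),((510,75),.012,74,-62),((348,118),.023,55,None),((472,133),.023,55,None)]
D=np.array([onz('top',g(*p),.022)[:2] for p in[(325,282),(447,297),(430,452),(305,437)]]);dc=D.mean(0);print('die',D,dc)
P=[(onz('top',g(*p),z)[:2],a,b) for p,z,a,b in pts]
def loc(v,p):
    c,s=np.cos(v[2]),np.sin(v[2]);d=(p-v[:2])*1000;return np.array([c*d[0]+s*d[1],-s*d[0]+c*d[1]])
yaw=np.arctan2(*((D[0]+D[1]-D[2]-D[3])[::-1]));print('dieyaw',np.degrees(yaw))
def f(v):
    r=[]
    for p,a,b in P:
        q=loc(v,p);r.append(q[0]-a); 
        if b is not None:r.append(q[1]-b)
    r.append(loc(v,dc)[1]+30);r.append(np.degrees(v[2]-yaw));return r
s=least_squares(f,[.5,-.21,-.14]);v=s.x;print(v,np.degrees(v[2]),s.fun,'die local',loc(v,dc))
np.save('hold.npy',v)
def W(x,y,z):
    c,s=np.cos(v[2]),np.sin(v[2]);return [v[0]+(c*x-s*y)/1000,v[1]+(s*x+c*y)/1000,z/1000]
im=cv2.imread('pics/scene0.png')
L=[(74,22,12),(74,-62,12),(-74,-62,12),(-74,22,12),(55,-51,23),(55,-9,23),(-85,55,30),(12,55,30),(-85,27,22),(12,27,22),(-58,5,33),(56,5,33)]
o=im[230:350,330:460];o=cv2.resize(o,None,fx=5,fy=5,interpolation=cv2.INTER_CUBIC)
for p in L:
    u=(proj('scene',W(*p))-[330,230]+.5)*5;cv2.circle(o,tuple(int(q) for q in u),3,(0,0,255),-1)
cv2.imwrite('pics/chk.png',o)
for x in(-70,):
    t=np.array(W(x,5.5,80));print(t,t-status.observe()['eef_pos'])
```

```text
die [[ 0.4874 -0.2307]
 [ 0.4823 -0.2695]
 [ 0.4331 -0.2638]
 [ 0.4382 -0.2241]] [ 0.4603 -0.247 ]
dieyaw -7.165015737427315
[ 0.4865 -0.2208 -0.1301] -7.451653231727792 [-0.3716 -1.2957  0.6825  0.684  -0.1966 -0.1144  0.6117 -0.2866] die local [-22.6173 -29.3883]
[ 0.4178 -0.2063  0.08  ] [ 0.1378  0.3521 -0.1033]
```

View pics/chk.png

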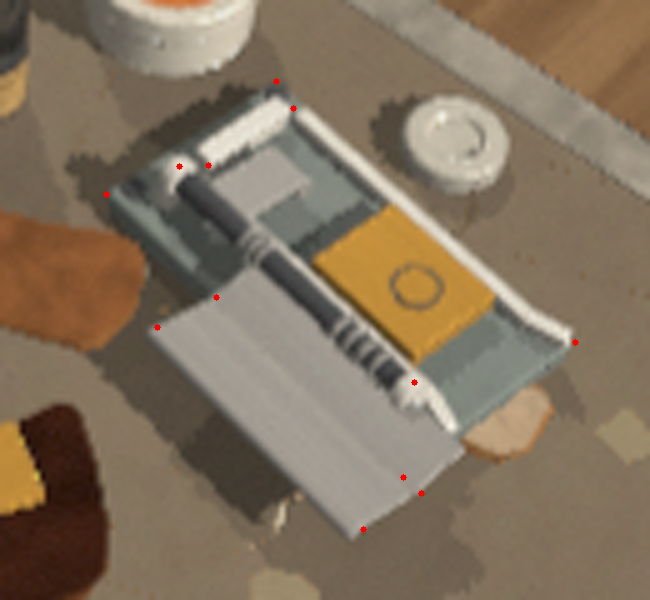

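The projected corners (red) match the scene view to about 2 mm. The die's rear face is at holder x≈-48. I'll move over the start position at holder (-64, 5.5) with the fingers 6 cm apart.

```bash
python3 -m jog '[{"delta_pos":[1.5,3.8,0],"dr":[0,0,-6.8]},{"delta_pos":[3,7.5,-0.5],"dr":[0,0,-13.6]},{"delta_pos":[4.4,11,-1],"dr":[0,0,-20.4]},{"delta_pos":[6,15,-1.5],"dr":[0,0,-27.2]},{"delta_pos":[7.5,18.5,-2],"dr":[0,0,-34.1]}]' 6.0
python3 -m jog '[{"delta_pos":[1.4,3.5,-1],"dr":[0,0,0]},{"delta_pos":[2.9,7,-2],"dr":[0,0,0]},{"delta_pos":[4.4,10.5,-3.5],"dr":[0,0,0]},{"delta_pos":[5.9,14,-5],"dr":[0,0,0]},{"delta_pos":[6.9,16.5,-6.5],"dr":[0,0,0]}]'
python3 -m jog '[{"delta_pos":[0,0,0],"dr":[0,0,0]},{"delta_pos":[0,0,0],"dr":[0,0,0]}]'
python3 - <<'E'
from h import *
np.set_printoptions(precision=4,suppress=True)
from scipy.spatial.transform import Rotation as R
v=np.load('hold.npy');s=status.observe();c,sn=np.cos(v[2]),np.sin(v[2]);d=(s['eef_pos'][:2]-v[:2])*1000
M=R.from_rotvec(s['ee_rot']).as_matrix();print('loc',c*d[0]+sn*d[1],-sn*d[0]+c*d[1],s['eef_pos'],np.degrees(np.arctan2(M[1,0],M[0,0])),M[:,2],s['opening'],s['time'])
im=eyes.capture('scene')[200:350,310:480];cv2.imwrite('pics/a.png',cv2.resize(im,None,fx=4,fy=4,interpolation=cv2.INTER_CUBIC))
E
```

```text
time: 0.52
eef_pos: [0.3533, -0.3769, 0.1642]
ee_rot: [-3.136, 0.186, 0.0]
wrist_force: [1.3, -0.3, -0.3]
opening: 0.0641
finger_force: 0.0
time: 0.93
eef_pos: [0.4229, -0.2109, 0.0991]
ee_rot: [-3.136, 0.174, -0.001]
wrist_force: [1.2, -0.0, 1.1]
opening: 0.06
finger_force: 0.0
time: 1.1
eef_pos: [0.422, -0.2127, 0.0989]
ee_rot: [-3.136, 0.173, 0.002]
wrist_force: [1.0, -0.2, -0.0]
opening: 0.0599
finger_force: 0.0
loc -65.01539791811878 -0.28622420032165863 [ 0.422  -0.2127  0.0989] -6.302403072526729 [-0.0015  0.0009 -1.    ] 0.05987133305784313 1.1
```

View pics/a.png

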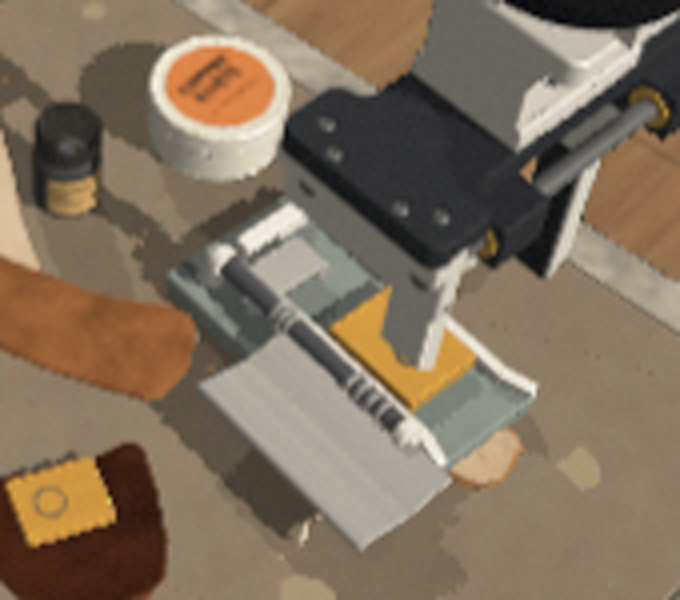

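The tool is above the start position with the fingers straddling the hinge line, and needs about 6 mm in +y. I'll correct that while descending to just above the tail.

```bash
python3 -m jog '[{"delta_pos":[0.18,0.58,-2],"dr":[0,0,-1.1]},{"delta_pos":[0.18,0.58,-4],"dr":[0,0,-1.1]},{"delta_pos":[0.18,0.58,-5.5],"dr":[0,0,-1.1]},{"delta_pos":[0.18,0.58,-6.1],"dr":[0,0,-1.1]},{"delta_pos":[0.18,0.58,-6.1],"dr":[0,0,-1.1]}]'
cat > loc.py <<'E'
from h import *
from scipy.spatial.transform import Rotation as R
v=np.load('hold.npy');s=status.observe();c,sn=np.cos(v[2]),np.sin(v[2]);d=(s['eef_pos'][:2]-v[:2])*1000
M=R.from_rotvec(s['ee_rot']).as_matrix();w=s['wrist_force']
print('loc x %.1f y %.1f z %.1f yaw %.1f'%(c*d[0]+sn*d[1],-sn*d[0]+c*d[1],s['eef_pos'][2]*1000,np.degrees(np.arctan2(M[1,0],M[0,0]))),'Fx %.1f Fy %.1f Fz %.1f t %.2f'%(c*w[0]+sn*w[1],-sn*w[0]+c*w[1],w[2],s['time']))
E
python3 loc.py
python3 - <<'E'
from h import *
a=eyes.capture('scene')[200:350,330:460];b=eyes.capture('top')[270:390,280:410]
a=cv2.resize(a,(390,450),interpolation=cv2.INTER_CUBIC);b=cv2.resize(b,(410,450),interpolation=cv2.INTER_CUBIC)
cv2.imwrite('pics/b.png',np.hstack([a,b]))
E
```

```text
time: 1.57
eef_pos: [0.423, -0.2091, 0.0379]
ee_rot: [-3.134, 0.21, 0.002]
wrist_force: [0.0, 0.1, 0.9]
opening: 0.06
finger_force: 0.0
loc x -64.5 y 3.4 z 37.9 yaw -7.7 Fx -0.0 Fy 0.1 Fz 0.9 t 1.57
```

View pics/b.png

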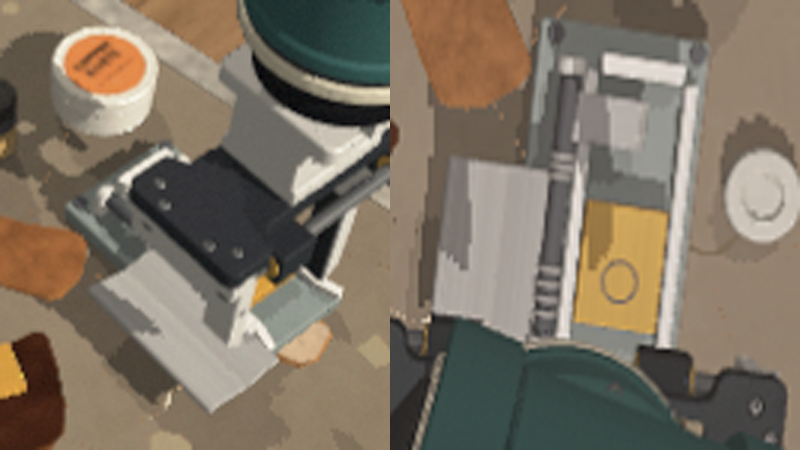

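Fingers are just above the plate on the left and behind the die on the right. I'll check the tip location numerically against where it should project.

```bash
python3 -m jog '[{"delta_pos":[0.04,0.2,0],"dr":[0,0,0.3]},{"delta_pos":[0.04,0.2,0],"dr":[0,0,0.3]},{"delta_pos":[0.04,0.2,0],"dr":[0,0,0.3]}]' >/dev/null; python3 loc.py
python3 - <<'E'
from h import *
from scipy.spatial.transform import Rotation as R
s=status.observe();M=R.from_rotvec(s['ee_rot']).as_matrix();print(s['opening'])
im=eyes.capture('scene');o=cv2.resize(im[250:350,330:450],None,fx=6,fy=6,interpolation=cv2.INTER_CUBIC)
v=np.load('hold.npy')
for sg in(-1,1):
  for y in(30,42.5):
    for x in(-8,8):
      p=s['eef_pos']+M@np.array([x,sg*y,0])/1000;u=(proj('scene',p)-[330,250]+.5)*6;cv2.circle(o,tuple(int(q) for q in u),3,(0,0,255),-1)
cv2.imwrite('pics/c.png',o)
E
```

```text
loc x -63.2 y 6.3 z 39.2 yaw -7.3 Fx -1.2 Fy -0.0 Fz -0.1 t 1.92
0.06014606631716726
```

View pics/c.png

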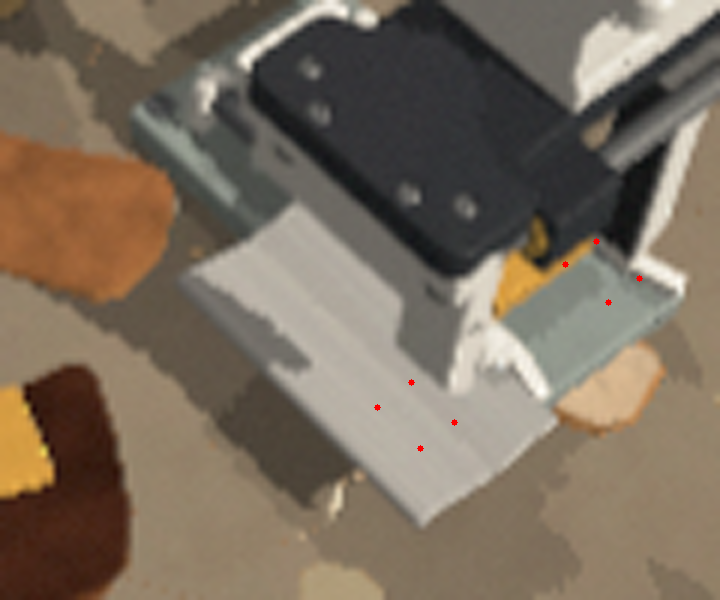

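Run:
```python
from h import *
from scipy.spatial.transform import Rotation as R
np.set_printoptions(precision=1,suppress=True)
t=np.array([.422,-.2127,.0989]);M=R.from_rotvec([-3.136,.173,.002]).as_matrix()
for y in(-42.5,-30,30,42.5):
  for x in(-8,8):
    print(x,y,(proj('scene',t+M@np.array([x,y,0])/1000)-[310,200]+.5)*4)
s=status.observe();M=R.from_rotvec(s['ee_rot']).as_matrix();t=s['eef_pos']
for z in(0,-20,-40,-78):
  for y in(-30,-42.5):
    print(z,y,[(proj('scene',t+M@np.array([x,y,z])/1000)-[330,250]+.5)*6 for x in (-8,8)])
```

```text
-8 -42.5 [399. 412.]
8 -42.5 [367.9 384.3]
-8 -30 [422.  393.9]
8 -30 [390.8 366.6]
-8 30 [527.8 310.8]
8 30 [496.6 285.2]
-8 42.5 [549.  294.1]
8 42.5 [517.8 268.9]
0 -30 [array([454.2, 423.1]), array([411.4, 382.5])]
0 -42.5 [array([420.8, 449.1]), array([378.1, 407.9])]
-20 -30 [array([465. , 383.3]), array([421.2, 342.4])]
-20 -42.5 [array([431. , 409.5]), array([387.3, 368. ])]
-40 -30 [array([476.2, 341.9]), array([431.5, 300.6])]
-40 -42.5 [array([441.6, 368.4]), array([396.9, 326.5])]
-78 -30 [array([498.9, 258.5]), array([452.1, 216.4])]
-78 -42.5 [array([463. , 285.4]), array([416.3, 242.7])]
```

Laterally the left finger sits where predicted, but the drawn finger seems to end short of the TCP. I'll descend gently and let the contact force settle it.

```bash
python3 -m jog '[{"delta_pos":[0,0,-0.6],"dr":[0,0,0]},{"delta_pos":[0,0,-1.0],"dr":[0,0,0]},{"delta_pos":[0,0,-1.4],"dr":[0,0,0]},{"delta_pos":[0,0,-1.6],"dr":[0,0,0]},{"delta_pos":[0,0,-1.6],"dr":[0,0,0]}]' >/dev/null; python3 loc.py
python3 - <<'E'
from h import *
o=cv2.resize(eyes.capture('scene')[250:350,330:450],None,fx=6,fy=6,interpolation=cv2.INTER_CUBIC)
cv2.imwrite('pics/d.png',o)
E
```

```text
loc x -64.0 y 6.5 z 21.9 yaw -7.3 Fx -0.7 Fy -0.6 Fz -0.4 t 2.38
```

View pics/d.png

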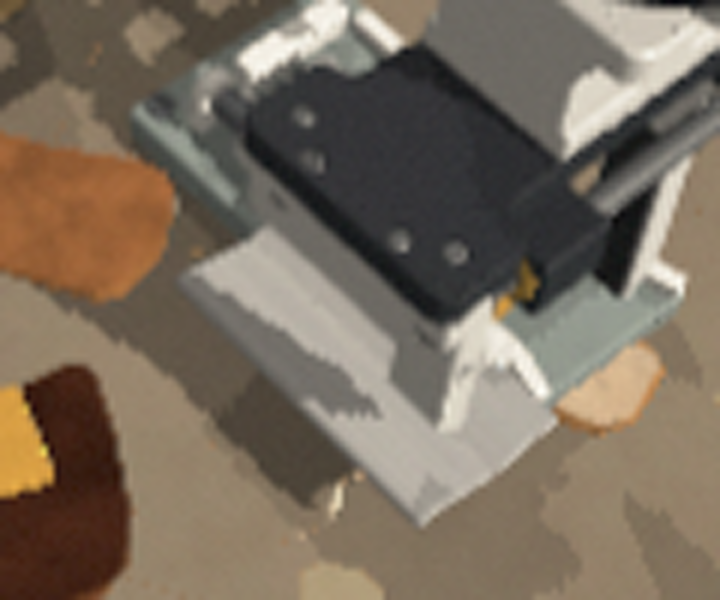

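No force yet at TCP z=22 mm, so the true tip is higher than the readout. The finger end is drawn at about (445,430). I'll keep going down in small steps.

```bash
python3 -m jog '[{"delta_pos":[0,0,-0.3],"dr":[0,0,0]},{"delta_pos":[0,0,-0.5],"dr":[0,0,0]},{"delta_pos":[0,0,-0.6],"dr":[0,0,0]},{"delta_pos":[0,0,-0.6],"dr":[0,0,0]}]' >/dev/null; python3 loc.py
python3 -m jog '[{"delta_pos":[0,0,-0.2],"dr":[0,0,0]},{"delta_pos":[0,0,-0.4],"dr":[0,0,0]},{"delta_pos":[0,0,-0.4],"dr":[0,0,0]}]' >/dev/null; python3 loc.py
```

```text
loc x -63.7 y 6.4 z 16.4 yaw -7.3 Fx -0.2 Fy 0.6 Fz 0.0 t 2.77
loc x -63.8 y 6.4 z 12.3 yaw -7.3 Fx -0.2 Fy -0.2 Fz -0.9 t 3.02
```

```bash
python3 -m jog '[{"delta_pos":[0,0,-0.2],"dr":[0,0,0]},{"delta_pos":[0,0,-0.3],"dr":[0,0,0]},{"delta_pos":[0,0,-0.3],"dr":[0,0,0]}]' >/dev/null; python3 loc.py
python3 -m jog '[{"delta_pos":[0,0,-0.2],"dr":[0,0,0]},{"delta_pos":[0,0,-0.3],"dr":[0,0,0]},{"delta_pos":[0,0,-0.3],"dr":[0,0,0]}]' >/dev/null; python3 loc.py
python3 - <<'E'
from h import *
o=cv2.resize(eyes.capture('scene')[250:350,330:450],None,fx=6,fy=6,interpolation=cv2.INTER_CUBIC)
cv2.imwrite('pics/e.png',o)
E
```

```text
loc x -63.7 y 6.4 z 9.4 yaw -7.3 Fx 0.4 Fy 0.1 Fz 0.1 t 3.27
loc x -63.7 y 6.4 z 6.4 yaw -7.3 Fx -0.2 Fy -0.4 Fz 0.3 t 3.52
```

View pics/e.png

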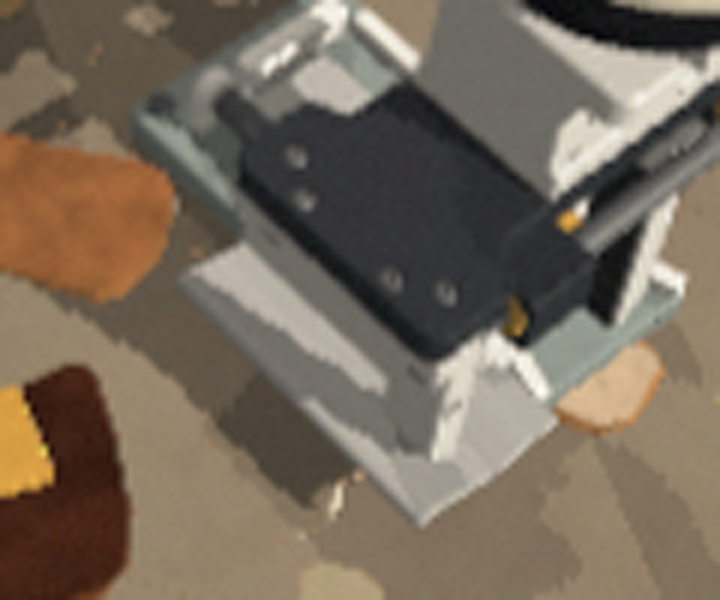

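The finger end, at about (435,460), is now nearly on the plate near its middle, and the other finger is in the channel behind the die. Continuing until contact.

```bash
python3 -m jog '[{"delta_pos":[0,0,-0.2],"dr":[0,0,0]},{"delta_pos":[0,0,-0.25],"dr":[0,0,0]},{"delta_pos":[0,0,-0.25],"dr":[0,0,0]}]' >/dev/null; python3 loc.py
python3 -m jog '[{"delta_pos":[0,0,-0.2],"dr":[0,0,0]},{"delta_pos":[0,0,-0.25],"dr":[0,0,0]},{"delta_pos":[0,0,-0.25],"dr":[0,0,0]}]' >/dev/null; python3 loc.py
python3 -m jog '[{"delta_pos":[0,0,-0.2],"dr":[0,0,0]},{"delta_pos":[0,0,-0.25],"dr":[0,0,0]},{"delta_pos":[0,0,-0.25],"dr":[0,0,0]}]' >/dev/null; python3 loc.py
```

```text
loc x -63.6 y 6.3 z 4.0 yaw -7.3 Fx 0.6 Fy -0.2 Fz -0.5 t 3.82
loc x -63.5 y 6.3 z 1.5 yaw -7.3 Fx 0.0 Fy -0.6 Fz 2.6 t 4.07
loc x -63.5 y 6.1 z -0.9 yaw -7.3 Fx -1.2 Fy -3.2 Fz 4.6 t 4.32
```

Contact came at TCP z≈4 mm, so the real tip is about 22 mm above the readout. I'll press to a true tip height of about 16 mm, i.e. TCP ≈ -6.5 mm.

```bash
python3 -m jog '[{"delta_pos":[0,0,-0.2],"dr":[0,0,0]},{"delta_pos":[0,0,-0.3],"dr":[0,0,0]},{"delta_pos":[0,0,-0.3],"dr":[0,0,0]}]' >/dev/null; python3 loc.py
python3 -m jog '[{"delta_pos":[0,0,-0.2],"dr":[0,0,0]},{"delta_pos":[0,0,-0.25],"dr":[0,0,0]},{"delta_pos":[0,0,-0.25],"dr":[0,0,0]},{"delta_pos":[0,0,-0.25],"dr":[0,0,0]}]' >/dev/null; python3 loc.py;python3 -m jog '[{"delta_pos":[0,0,0],"dr":[0,0,0]}]' >/dev/null; python3 loc.py
python3 - <<'E'
from h import *
v=np.load('hold.npy');c,s=np.cos(v[2]),np.sin(v[2])
b=eyes.capture('top');a=eyes.capture('scene')
# lip elevation: light-grey patch position in top
cv2.imwrite('pics/f_top.png',b);cv2.imwrite('pics/f_sc.png',a)
E
```

```text
loc x -63.5 y 5.6 z -3.8 yaw -7.3 Fx -0.7 Fy -6.0 Fz 7.3 t 4.57
loc x -63.4 y 5.3 z -6.1 yaw -7.3 Fx -2.7 Fy -6.9 Fz 9.8 t 4.90
loc x -63.4 y 5.3 z -6.0 yaw -7.3 Fx -1.9 Fy -7.0 Fz 9.3 t 4.98
```

The press is about 10 mm deep (clip ≈0.29 rad, ~9 N). Now I'll push along the channel, checking force between steps.

```bash
python3 -m jog '[{"delta_pos":[0.4,-0.05,0],"dr":[0,0,0]},{"delta_pos":[0.8,-0.1,0],"dr":[0,0,0]},{"delta_pos":[1.2,-0.16,0],"dr":[0,0,0]},{"delta_pos":[1.6,-0.21,0],"dr":[0,0,0]},{"delta_pos":[2.0,-0.26,0],"dr":[0,0,0]}]' >/dev/null; python3 loc.py
python3 -m jog '[{"delta_pos":[0.3,-0.04,0],"dr":[0,0,0]},{"delta_pos":[0.6,-0.08,0],"dr":[0,0,0]},{"delta_pos":[0.9,-0.12,0],"dr":[0,0,0]},{"delta_pos":[1.0,-0.13,0],"dr":[0,0,0]}]' >/dev/null; python3 loc.py
python3 - <<'E'
from h import *
a=eyes.capture('scene')[240:340,330:450];b=eyes.capture('top')[270:390,290:400]
cv2.imwrite('pics/g.png',np.hstack([cv2.resize(a,(432,480),interpolation=2),cv2.resize(b,(360,480),interpolation=2)]))
E
```

```text
loc x -44.7 y 6.6 z -6.7 yaw -7.3 Fx -8.7 Fy 0.1 Fz 8.3 t 5.50
loc x -34.4 y 6.7 z -6.7 yaw -7.3 Fx -6.8 Fy 0.1 Fz 8.0 t 5.83
```

View pics/g.png

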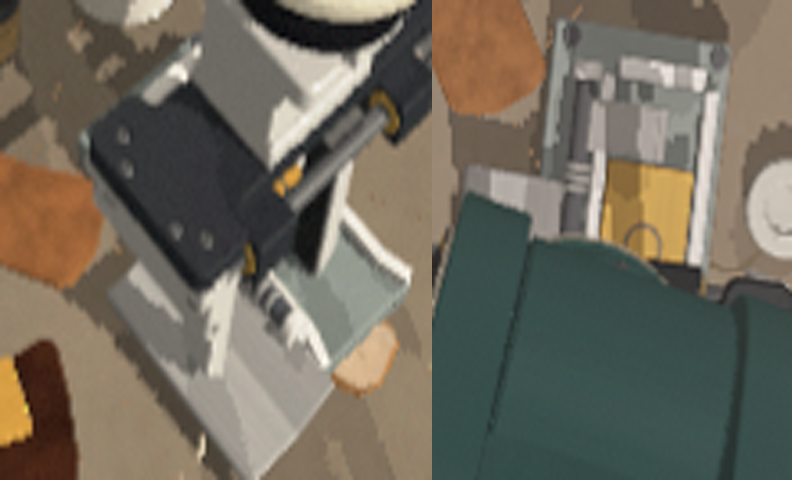

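The die has moved about 20 mm, with its front edge at around (650,167) in the right panel, just short of the lip, which is up. Now pushing under the lip.

```bash
for i in 1; do :; done
python3 -m jog '[{"delta_pos":[0.3,-0.04,0],"dr":[0,0,0]},{"delta_pos":[0.6,-0.08,0],"dr":[0,0,0]},{"delta_pos":[0.8,-0.1,0],"dr":[0,0,0]},{"delta_pos":[0.8,-0.1,0],"dr":[0,0,0]}]' >/dev/null; python3 loc.py
python3 -m jog '[{"delta_pos":[0.3,-0.04,0],"dr":[0,0,0]},{"delta_pos":[0.6,-0.08,0],"dr":[0,0,0]},{"delta_pos":[0.9,-0.12,0],"dr":[0,0,0]},{"delta_pos":[1.0,-0.13,0],"dr":[0,0,0]}]' >/dev/null; python3 loc.py
python3 -m jog '[{"delta_pos":[0.3,-0.04,0],"dr":[0,0,0]},{"delta_pos":[0.6,-0.08,0],"dr":[0,0,0]},{"delta_pos":[0.8,-0.1,0],"dr":[0,0,0]},{"delta_pos":[0.8,-0.1,0],"dr":[0,0,0]}]' >/dev/null; python3 loc.py
```

```text
loc x -26.1 y 6.7 z -6.6 yaw -7.2 Fx -4.6 Fy -0.8 Fz 7.7 t 6.27
loc x -16.1 y 6.8 z -6.7 yaw -7.3 Fx -7.6 Fy 0.1 Fz 7.1 t 6.60
loc x -7.9 y 6.8 z -6.7 yaw -7.3 Fx -5.3 Fy -0.3 Fz 7.5 t 6.93
```

Passing freely; about 5 mm to go. Small steps until the stop is felt.

```bash
python3 -m jog '[{"delta_pos":[0.15,-0.02,0],"dr":[0,0,0]},{"delta_pos":[0.3,-0.04,0],"dr":[0,0,0]},{"delta_pos":[0.3,-0.04,0],"dr":[0,0,0]}]' >/dev/null; python3 loc.py
python3 -m jog '[{"delta_pos":[0.1,-0.01,0],"dr":[0,0,0]},{"delta_pos":[0.15,-0.02,0],"dr":[0,0,0]},{"delta_pos":[0.15,-0.02,0],"dr":[0,0,0]}]' >/dev/null; python3 loc.py
```

```text
loc x -5.2 y 6.7 z -6.7 yaw -7.3 Fx -6.7 Fy -0.5 Fz 8.3 t 7.18
loc x -3.8 y 6.8 z -6.7 yaw -7.3 Fx -7.4 Fy -0.6 Fz 7.7 t 7.43
```

```bash
python3 -m jog '[{"delta_pos":[0.1,-0.01,0],"dr":[0,0,0]},{"delta_pos":[0.15,-0.02,0],"dr":[0,0,0]},{"delta_pos":[0.15,-0.02,0],"dr":[0,0,0]}]' >/dev/null; python3 loc.py
python3 -m jog '[{"delta_pos":[0.1,-0.01,0],"dr":[0,0,0]},{"delta_pos":[0.15,-0.02,0],"dr":[0,0,0]},{"delta_pos":[0.15,-0.02,0],"dr":[0,0,0]}]' >/dev/null; python3 loc.py
python3 - <<'E'
from h import *
im=eyes.capture('top');cv2.imwrite('pics/h.png',im);hsv=cv2.cvtColor(im,cv2.COLOR_BGR2HSV)
v=np.load('hold.npy');c,s=np.cos(v[2]),np.sin(v[2])
for y in(-45,-40,-35,-20,-15):   # scan along channel at top z: brass x range
    xs=[x for x in np.arange(-30,65,1.) if (lambda p:15<=hsv[p[1],p[0]][0]<=30 and hsv[p[1],p[0]][1]>100)(np.round(proj('top',[v[0]+(c*x-s*y)/1e3,v[1]+(s*x+c*y)/1e3,.022])).astype(int))]
    print(y,xs[:1],xs[-1:])
E
```

```text
loc x -2.5 y 6.7 z -6.7 yaw -7.3 Fx -8.2 Fy 1.0 Fz 9.1 t 7.68
loc x -2.4 y 6.7 z -6.9 yaw -7.3 Fx -15.1 Fy 0.9 Fz 15.0 t 7.93
-45 [np.float64(31.0)] [np.float64(53.0)]
-40 [np.float64(32.0)] [np.float64(54.0)]
-35 [np.float64(37.0)] [np.float64(54.0)]
-20 [np.float64(47.0)] [np.float64(55.0)]
-15 [np.float64(46.0)] [np.float64(54.0)]
```

The force jump at x≈-2.4 and the die front at 54–55 mm both show it's home. Next: back off slightly while holding down, then lift straight up to let the clip close.

```bash
python3 -m jog '[{"delta_pos":[-0.2,0.03,0],"dr":[0,0,0]},{"delta_pos":[-0.4,0.05,0],"dr":[0,0,0]},{"delta_pos":[-0.5,0.07,0],"dr":[0,0,0]},{"delta_pos":[-0.5,0.07,0],"dr":[0,0,0]}]' >/dev/null; python3 loc.py
python3 -m jog '[{"delta_pos":[-0.5,0.07,0.3],"dr":[0,0,0]},{"delta_pos":[-0.5,0.07,0.6],"dr":[0,0,0]},{"delta_pos":[-0.5,0.07,1.0],"dr":[0,0,0]},{"delta_pos":[-0.5,0.07,1.6],"dr":[0,0,0]},{"delta_pos":[-0.5,0.07,2.6],"dr":[0,0,0]}]' >/dev/null; python3 loc.py
python3 -m jog '[{"delta_pos":[0,0,2],"dr":[0,0,0]},{"delta_pos":[0,0,5],"dr":[0,0,0]},{"delta_pos":[0,0,8],"dr":[0,0,0]},{"delta_pos":[0,0,11],"dr":[0,0,0]},{"delta_pos":[0,0,14],"dr":[0,0,0]}]' >/dev/null
python3 -m jog '[{"delta_pos":[-3,-3,0],"dr":[0,0,0]},{"delta_pos":[-6,-6,0],"dr":[0,0,0]},{"delta_pos":[-9,-9,0],"dr":[0,0,0]},{"delta_pos":[-11,-12,0],"dr":[0,0,0]},{"delta_pos":[-13,-15,0],"dr":[0,0,0]}]' >/dev/null;python3 -m jog '[{"delta_pos":[-2,-3,0],"dr":[0,0,0]},{"delta_pos":[-3,-6,0],"dr":[0,0,0]},{"delta_pos":[-3,-8,0],"dr":[0,0,0]},{"delta_pos":[-3,-8,0],"dr":[0,0,0]}]' >/dev/null; python3 loc.py
python3 - <<'E'
from h import *
im=eyes.capture('top');cv2.imwrite('pics/i.png',im);hsv=cv2.cvtColor(im,cv2.COLOR_BGR2HSV)
v=np.load('hold.npy');c,s=np.cos(v[2]),np.sin(v[2])
for y in(-45,-40,-35,-25,-20,-15):
    xs=[x for x in np.arange(-30,65,1.) if (lambda p:15<=hsv[p[1],p[0]][0]<=30 and hsv[p[1],p[0]][1]>100)(np.round(proj('top',[v[0]+(c*x-s*y)/1e3,v[1]+(s*x+c*y)/1e3,.022])).astype(int))]
    print(y,xs[:1],xs[-1:])
a=cv2.imread('pics/top0.png')
def blob(i,box):   # tin, jar, anvil displacement by phase correlation
    x0,y0,x1,y1=box;return cv2.cvtColor(i[y0:y1,x0:x1],6).astype(np.float32)
for b in((362,220,410,268),(322,216,346,240),(385,308,412,336)):print(cv2.phaseCorrelate(blob(a,b),blob(im,b)))
E
```

```text
loc x -3.3 y 6.9 z -5.8 yaw -7.3 Fx 3.8 Fy 0.7 Fz 6.3 t 8.32
loc x -10.3 y 6.7 z 19.6 yaw -7.3 Fx -0.9 Fy -0.2 Fz -0.8 t 8.73
loc x -139.7 y -246.0 z 160.3 yaw -7.5 Fx -0.6 Fy -0.2 Fz 0.1 t 9.90
-45 [np.float64(5.0)] [np.float64(53.0)]
-40 [np.float64(6.0)] [np.float64(54.0)]
-35 [np.float64(6.0)] [np.float64(54.0)]
-25 [np.float64(6.0)] [np.float64(54.0)]
-20 [np.float64(5.0)] [np.float64(55.0)]
-15 [np.float64(6.0)] [np.float64(54.0)]
((0.0021268354171937176, -0.014517701072794154), 0.9956065272498462)
((-0.07108735511641129, 0.18106947450592337), 1.0137027187479868)
((0.5241704913314269, -0.008106917164099059), 0.9991110474975021)
```

The die spans 5.5–54.5 mm in the holder frame, which is home. The clip has been released and the arm is clear, so I'm handing in.

```bash
python3 -c "
from rig import order;print(order.close_job())"
```

```text
the job is handed in; nothing more can be done
None
```

The brass die is fully home against the end stop with the clip released onto it and the arm clear; the tin and jar had not moved, the anvil's image shifted about half a pixel (under 1 mm, probably shadow), and I handed the job in at about 10 s.

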